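# Seat the taper plug in the angled fixture and rock it free

### The arm

A 6-joint arm with a two-finger parallel gripper is mounted at the origin on the work surface. World frame = base frame: x ahead of the robot, y to its left, z up, the work surface at z = 0. Lengths are in m, angles in rad, forces in N, time in s.
With the tool pointing down it reaches from about 0.35 to 0.975 m from the base axis. Payload 4.9 kg.
Tool frame: the origin (TCP) lies between the finger pads; the fingertips stand 19 mm ahead of it and the grasp point (between the pads) is the TCP; z points along the fingers, y is the line along which they close (so a half turn about z gives the same grasp; the last joint's range is limited). The gripper opens to 85 mm and grips with 20 to 120 N. Pads are 22 mm wide; open, the fingers measure 114 mm over their backs; the gripper's body (76 mm by 85 mm) begins 54 mm behind the grasp point. The pads swing forward as they close: fully open they stand 13 mm farther back than shut.
Start: joints at [1.108, 0.053, 1.613, -0, 1.476, -0.119], TCP at [0.211, 0.588, 0.25] pointing down, gripper open.
Joint ranges: [-3.01, 3.01], [-1.01, 2.22], [0.06, 2.58], [-1.02, 4.17], [0.09, 2.62], [-3.14, 3.14]. Speed limits (rad/s): [2.57, 2.57, 3.14, 3.14, 3.14, 3.14].

### API

Orientations are given as a rotation vector (axis times angle).
In Python, from station import ctrl gives the robot as it stands. The module is installed in compiled form; this text tells all that it offers.
- The arm moves only by the tool servo_tool, never from a script. Its argument "increments" is a list that holds one entry, the list of rows, each a list of 5 numbers: the finger opening in cm, from 0 to 8.54, then the shift along the tool's x, y, z in cm, then the turn about the tool's z in degrees. A call has 1 to 5 rows; each row is the pose to reach, as a shift and turn from the pose commanded when the call began, along the tool's axes at that moment; what a row does not reach only later rows make up. A row lasts 1/10 s, in which the tool goes at most 50 mm and 8.59 degrees, less where a joint would pass 70% of its speed; a pose out of reach is approached as far as the arm can. A call with a gripper value outside its range is refused whole. The fingers move at their own pace and stop on an object; "newtons" is the grip in N (left out, the last holds). Time passes only in rows, so rows that repeat a pose let the fingers close. It gives the time, the measured TCP pose, the force, the opening and the grip force at its end, in the units of the state.
- ctrl.get_obs(): the state, without advancing time (a new reading comes with each control period).
- ctrl.get_image(name): name is "scene" or "top" or "wrist"; returns a dict with "img" (480x640x3 uint8, red, green, blue), "fx", "fy", "cx", "cy" (pixels), "rvec" (rotation vector, rad) and "tvec" (3), from world to camera coordinates, as OpenCV has them; the wrist camera has in their place "mount" (4x4, takes a point from camera to tool coordinates, whose origin is the TCP and whose axes are the flange's). Camera axes: x right, y down, z forward; pixel columns grow to the right and rows downward; lengths in m; the calibration is good to about 2 mm. A picture is of the moment at which its call begins: read the wrist's pose just before it. There is no depth.
- ctrl.finish_job(): hands the job in; it is judged then, once.
The state is a dict: "t": time; "q": joint angles; "dq": joint speeds; "effort": joint torques, N m; "tool_pos": TCP position; "tool_rot": TCP orientation; "contact_force": force on the tool from outside, world axes, zero at the start; "wrist_torque": the same for the moment, N m; "opening": finger opening in m; "grip_force": force on a finger pad.
Only numpy, scipy, OpenCV 4.12 (cv2) and the standard library are available. Lean on these libraries where they do the work, as an engineer would, in place of code of your own. Each camera call takes 0.05 s, during which the arm holds its last target. There are 200 camera calls.

### The job

Swing the spatter guard all the way aside from the taper cup on the angled fixture. Take from the rack the tapered plug that matches the cup and set it gently, fully home, into the cup; then check that it is not stuck by easing it up a few millimetres and rocking it over by about ten degrees with its nose still in the cup, and let it settle gently fully home again and let go. Leave the guard open and the other plugs and everything else where they are.

Things in the scene. Friction and masses are not known exactly. Their poses are not given: they have to be found in the camera images.
- guard (a joint): the flat aluminium spatter guard over the cup's mouth: an 80 mm disc, 6 mm thick, on an arm turning on a pivot up the slope, square to the cup's axis. 0 rad: right over the mouth; grows as it swings to the cup frame's -y side (about the cup's +z, right-handed); stop at 1.9 rad. Stiff hinge: stays where it is left, takes about 2 to 3 N at the post
- guard_post (a point): middle of the guard's grip post, a round black post 20 mm across and 45 mm long that stands on the disc, parallel to the cup's axis; this point is 23 mm above the disc's upper face and 22 mm below the post's end. It travels on a circle of 85 mm radius about cup_pivot
- cup_pivot (a point): the point on the guard's pivot axis level with guard_post: centre of the post's circular path; fixed. The pivot axis is parallel to the cup's axis; the pivot's 28 mm cap ends 19 mm below this point
- cup: steel taper cup on the sloped plate of the fixture. Origin: centre of its foot on the plate. z: the cup's axis, out of the mouth, leaning 30 degrees from vertical to the fixture's front (roughly to the robot); x: up the slope; y: level. 46 mm tall, mouth 70 mm inside, 84 mm outside diameter, tapering inside by 1.2 mm of diameter per mm of depth (half-angle 31 degrees)
- cup_home (a point): the point on the cup's axis, 61.3 mm from the cup's foot, where the middle of the matching plug (plug_mid) lies when that plug is fully home
- plug_mid (a point): middle of the matching plug, plain aluminium, 106 mm, 0.45 kg: cone 40 mm long, 24 mm across at the nose, 72 mm at the big end; then a 6 mm rim; then a round handle 30 mm across, 60 mm long. The point is on the axis 53 mm above the nose; the handle's middle is 23 mm farther up. z: nose to handle. Starts upright, nose down, in any of the rack's pockets. Home, the rim stands 2 mm off the cup's mouth
- plug_wide_mid (a point): middle of another plug, not wanted: a blunter cone, 92 mm across at the big end, 24 mm nose, 106 mm long, same handle; too big for the cup
- plug_straight_mid (a point): middle of another plug, not wanted: a straight (not tapered) one, 44 mm across with a 68 mm flange, 106 mm long, its handle 30 mm across and 56 mm long
- rack: fixed steel rack block, 100 x 330 mm, its top 44 mm above the table, with three square pockets 54 mm wide and 14 mm deep, 105 mm apart along its y axis, centred on its origin (under its middle, on the table). The three plugs stand in them nose down in any order, handles up, noses 30 mm and handle tops 136 mm above the table
- flange: bystander: flat steel ring, 60 mm across, 14 mm thick, lying near the rack; origin at its underside
- tube: bystander: upright steel tube offcut, 44 mm across, 60 mm tall, beside the fixture; origin at its underside
- spray_can: bystander: black aerosol can with red cap, 66 mm across, 190 mm tall; origin at its underside
- square: bystander: flat steel try square in front of the robot, blade 180 x 30 x 6 mm, stock 100 mm; origin at its underside

How it is judged:
By the outcome, as a careful person would: the job done as asked, in the order asked, and still so for the second after the job is handed in, with the robot touching nothing.
It also fails if it takes over 51 s, if anything falls off the work surface, if the arm or the gripper's body presses on something with over 40 N, if the wrist force passes 120 N, or if a joint passes its speed limit or range.

## Working session

There is one attempt and no reset: what is moved stays moved. The work goes in short steps, Python scripts to look and compute and a tool call to move; the robot and the scene stay as the last step left them, time stands still between calls to the robot, and variables do not carry over. Pictures are saved under pics/ and viewed, at most 10 in all, crops included, and the job is handed in when it is done.

Besides the shell and the picture viewer there is one more tool, called by a JSON object that holds its "api" and its "payload". servo_tool: Moves the arm, as the interface text tells. Its arguments: {"type":"object","properties":{"increments":{"type":"array"},"newtons":{"type":"number"}},"required":["increments"]}

```bash
mkdir -p pics; cat > h.py <<'E'
import numpy as np, cv2, pickle
from scipy.spatial.transform import Rotation as R
from station import ctrl
def snap(name,tag):
    o=ctrl.get_obs(); d=ctrl.get_image(name)
    if name=='wrist':
        T=np.eye(4);T[:3,:3]=R.from_rotvec(o['tool_rot']).as_matrix();T[:3,3]=o['tool_pos']
        M=T@np.array(d['mount']); Rc=M[:3,:3].T; d['R']=Rc; d['t']=-Rc@M[:3,3]
    else:
        d['R']=R.from_rotvec(np.ravel(d['rvec'])).as_matrix(); d['t']=np.ravel(d['tvec'])
    cv2.imwrite(f'pics/{tag}.png',d['img'][:,:,::-1]); pickle.dump(d,open(f'pics/{tag}.pkl','wb'))
    return d
def load(tag): return pickle.load(open(f'pics/{tag}.pkl','rb'))
def ray(d,uv):
    c=-d['R'].T@d['t']; v=d['R'].T@np.array([(uv[0]-d['cx'])/d['fx'],(uv[1]-d['cy'])/d['fy'],1]); return c,v/np.linalg.norm(v)
def onz(d,uv,z):
    c,v=ray(d,uv); return c+v*(z-c[2])/v[2]
def tri(*dus):
    A=np.zeros((3,3));b=np.zeros(3);L=[]
    for d,uv in dus:
        c,v=ray(d,uv);P=np.eye(3)-np.outer(v,v);A+=P;b+=P@c;L.append((c,v))
    p=np.linalg.solve(A,b); return p,[float(np.linalg.norm((np.eye(3)-np.outer(v,v))@(p-c))) for c,v in L]
def proj(d,p):
    q=d['R']@np.asarray(p)+d['t']; return np.array([d['fx']*q[0]/q[2]+d['cx'],d['fy']*q[1]/q[2]+d['cy']])
def tool(p,o=None):
    "world point -> shift in tool axes, cm"
    o=o or ctrl.get_obs(); return 100*R.from_rotvec(o['tool_rot']).as_matrix().T@(np.asarray(p)-o['tool_pos'])
E
python3 - <<'E'
from h import *
np.set_printoptions(precision=4,suppress=True)
for n in('scene','top'):
    d=snap(n,n+'0'); print(n,-d['R'].T@d['t'],d['fx'])
o=ctrl.get_obs(); print(o['t'],R.from_rotvec(o['tool_rot']).as_matrix(),o['opening'])
E
```

```text
scene [ 0.936  -0.4043  0.9133] 548.3030143791848
top [0.4466 0.0011 0.9695] 510.93950953357063
0.1 [[-0.9415  0.337  -0.0009]
 [ 0.337   0.9415 -0.0017]
 [ 0.0002 -0.0019 -1.    ]] 0.08520775922947268
```

View pics/scene0.png

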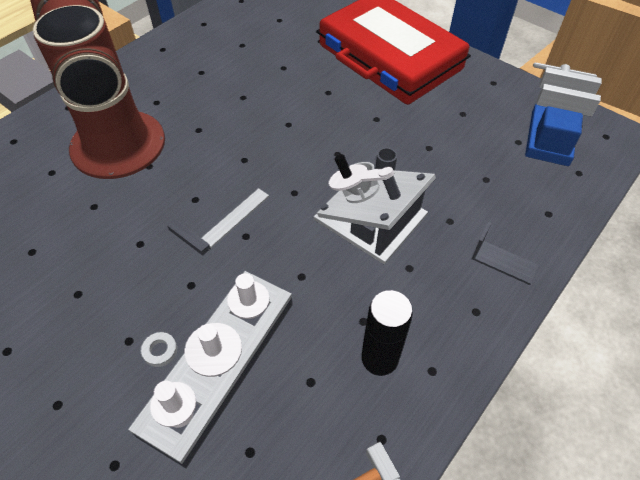

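View pics/top0.png

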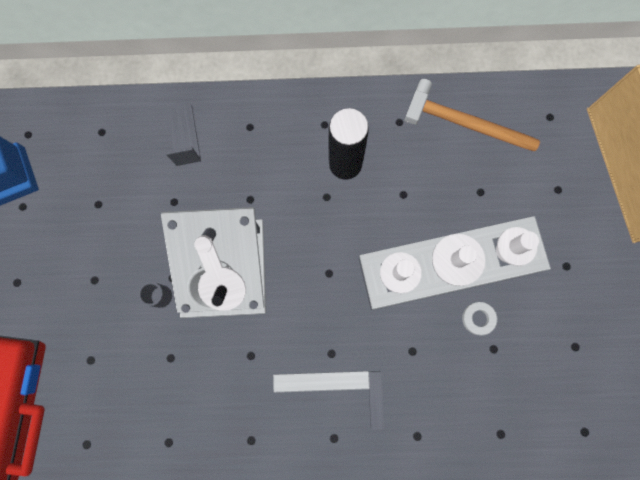

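```bash
python3 - <<'E'
from h import *
s=load('scene0')['img'];t=load('top0')['img']
def rz(a,w,h): return cv2.resize(a,(w,h),interpolation=cv2.INTER_CUBIC)
A=rz(s[265:465,125:300],350,400); A=np.vstack([A,np.zeros((200,350,3),np.uint8)])
B=rz(t[205:320,155:275],313,300); B=np.hstack([B,np.zeros((300,137,3),np.uint8)])
C=rz(s[140:265,305:445],336,300); C=np.hstack([C,np.zeros((300,114,3),np.uint8)])
im=np.hstack([A,np.vstack([B,C])])
A2=rz(t[215:305,355:555],444,200); im[400:600,0:350]=A2[:,94:444]
cv2.imwrite('pics/m0.png',im[:,:,::-1])
E
```

```text
(no output)
```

View pics/m0.png

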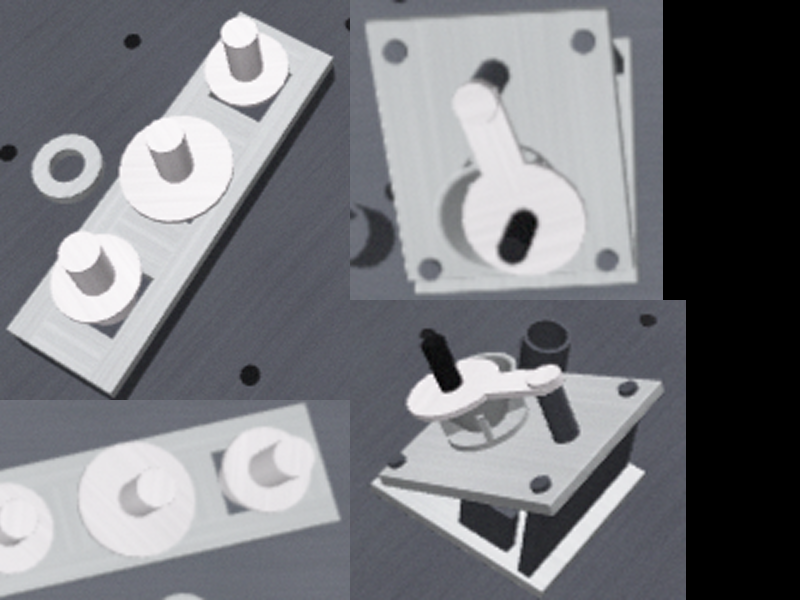

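```bash
python3 - <<'E'
from h import *
np.set_printoptions(precision=4,suppress=True)
t=load('top0');s=load('scene0')
ct=lambda x,y:(155+(x-350)/2.608,205+y/2.608); cs=lambda x,y:(305+(x-350)/2.4,140+(y-300)/2.4)
P={}
for n,a,b in [('UL',(366,22),(662,381)),('UR',(607,11),(547,508)),('LR',(635,281),(383,480)),('piv',(475,103),(545,377)),('posttop',(511,250),(429,336)),('postbase',(523,222),(450,386)),('disc',(523,215),(445,388))]:
    p,e=tri((t,ct(*a)),(s,cs(*b)));P[n]=p;print(n,p,e)
for a,b in(('UL','UR'),('UR','LR'),('piv','disc'),('posttop','postbase')):
    v=P[a]-P[b];print(a,b,np.linalg.norm(v),v/np.linalg.norm(v))
# rims in top view
g=cv2.cvtColor(t['img'],cv2.COLOR_RGB2GRAY);m=(g>228).astype(np.uint8)
cs_,_=cv2.findContours(m,cv2.RETR_EXTERNAL,cv2.CHAIN_APPROX_NONE)
for c in cs_:
    (x,y),r=cv2.minEnclosingCircle(c);A=cv2.contourArea(c)
    if A>300 and x>300 and y>150: print('w',x,y,r,A,cv2.boundingRect(c),cv2.fitEllipse(c),onz(t,(x,y),.078))
E
```

```text
UL [0.6569 0.2836 0.1225] [3.1135789678248125e-05, 3.113578967815385e-05]
UR [0.6592 0.1248 0.1192] [0.0011247171928348279, 0.001124717192834696]
LR [0.4911 0.1262 0.0099] [0.004605373547864289, 0.004605373547864383]
piv [0.5953 0.2039 0.1515] [0.0001372640926859465, 0.00013726409268581815]
posttop [0.5019 0.179  0.1547] [0.0014578447210222593, 0.0014578447210224618]
postbase [0.5231 0.1816 0.1086] [0.0012125718435805621, 0.0012125718435804607]
disc [0.525  0.178  0.1121] [0.0048130358684045065, 0.004813035868404444]
UL UR 0.1588742921165702 [-0.0143  0.9997  0.0213]
UR LR 0.20048583216752805 [ 0.8384 -0.0073  0.545 ]
piv disc 0.08466664921087409 [0.831  0.3058 0.4647]
posttop postbase 0.05086309307344296 [-0.4169 -0.052   0.9075]
w 400.4139099121094 272.3675537109375 19.76230239868164 1082.0 (382, 254, 39, 38) ((400.1740417480469, 272.6138610839844), (36.03005599975586, 38.45903015136719), 150.35427856445312) [ 0.5484 -0.1252  0.078 ]
w 456.9770202636719 259.39654541015625 24.72611427307129 1009.5 (434, 235, 43, 49) ((454.3912658691406, 258.3121032714844), (39.48151779174805, 44.45067596435547), 176.6667938232422) [ 0.5682 -0.2254  0.078 ]
w 518.77490234375 244.959716796875 19.508861541748047 918.0 (500, 228, 38, 36) ((517.6990966796875, 244.45391845703125), (32.42539596557617, 37.408878326416016), 83.77399444580078) [ 0.5905 -0.3354  0.078 ]
```

{"api": "servo_tool", "payload": {"increments": [[[8.5,-41.8,-28.4,0,-20.3],[8.5,-41.8,-28.4,0,-20.3],[8.5,-41.8,-28.4,0,-20.3],[8.5,-41.8,-28.4,0,-20.3],[8.5,-41.8,-28.4,0,-20.3]]], "newtons": 30}}

```text
t: 0.6
tool_pos: [0.3567, 0.3872, 0.2498]
tool_rot: [0.017, -3.141, 0.001]
contact_force: [1.3, 0.2, -0.2]
opening: 0.0849
grip_force: 0.0
```

{"api": "servo_tool", "payload": {"increments": [[[8.5,-15.1,-20.6,2,0],[8.5,-15.1,-20.6,3,0],[8.5,-15.1,-20.6,4,0],[8.5,-15.1,-20.6,4,0],[8.5,-15.1,-20.6,4,0]]]}}

```text
t: 1.1
tool_pos: [0.5048, 0.1897, 0.2113]
tool_rot: [0.016, -3.141, -0.0]
contact_force: [0.6, 1.5, -0.4]
opening: 0.0854
grip_force: 0.0
```

```bash
python3 - <<'E'
from h import *
np.set_printoptions(precision=4,suppress=True)
o=ctrl.get_obs();print(o['t'],o['tool_pos'],o['contact_force'])
d=snap('wrist','w1');print(-d['R'].T@d['t'])
for p in [(.5116,.1815,.1285),(.502,.179,.1547),(.5953,.2039,.1515),(.509,.18,.135)]: print(proj(d,p))
E
```

```text
1.1 [0.5048 0.1897 0.2113] [ 0.5895  1.5338 -0.4017]
[0.4401 0.1882 0.3357]
[308.6639 262.8892]
[302.8367 261.9025]
[341.3095 395.5292]
[305.9814 262.3291]
```

View pics/w1.png

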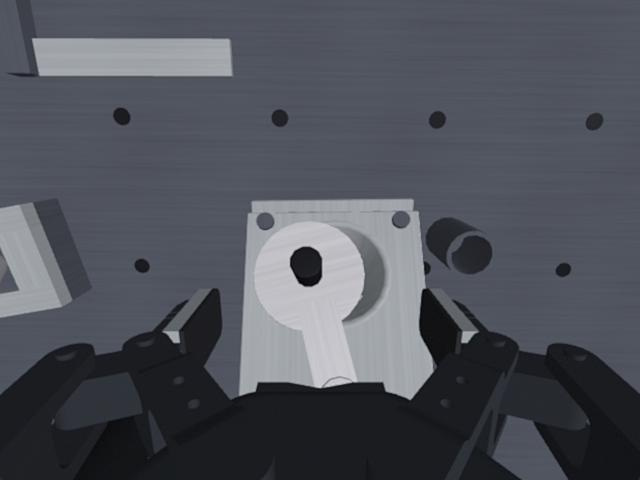

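{"api": "servo_tool", "payload": {"increments": [[[6,0,0,2,0],[6,0,0,4.5,0],[6,0,0,6.5,0],[6,0,0,7.4,0],[6,0,0,7.4,0]]]}}

```text
t: 1.65
tool_pos: [0.5029, 0.1913, 0.1361]
tool_rot: [0.016, -3.138, 0.001]
contact_force: [0.3, -0.1, 1.0]
opening: 0.0601
grip_force: 0.0
```

{"api": "servo_tool", "payload": {"increments": [[[6,-0.6,-1.1,0,0],[4,-0.6,-1.1,0,0],[1.5,-0.6,-1.1,0,0],[1.5,-0.6,-1.1,0,0],[1.5,-0.6,-1.1,0,0]]], "newtons": 25}}

```text
t: 2.15
tool_pos: [0.5109, 0.1808, 0.1391]
tool_rot: [-0.017, 3.14, 0.0]
contact_force: [0.6, -1.9, 2.1]
opening: 0.0191
grip_force: 24.8
```

{"api": "servo_tool", "payload": {"increments": [[[1.5,-0.45,-1.35,-0.26,0],[1.5,-1.21,-2.8,-0.7,0],[1.5,-2.22,-4.04,-1.28,0],[1.5,-3.41,-5.03,-1.97,0],[1.5,-4.75,-5.72,-2.75,0]]]}}

```text
t: 2.65
tool_pos: [0.556, 0.1244, 0.164]
tool_rot: [0.018, -3.134, -0.002]
contact_force: [-5.2, 5.6, -1.0]
opening: 0.0193
grip_force: 24.5
```

{"api": "servo_tool", "payload": {"increments": [[[1.5,-1.43,-0.37,-0.83,0],[1.5,-2.9,-0.41,-1.68,0],[1.5,-4.0,-0.21,-2.3,0],[1.5,-4.9,0.11,-2.83,0],[1.5,-5.1,0.2,-2.95,0]]]}}

```text
t: 3.15
tool_pos: [0.6102, 0.1217, 0.1953]
tool_rot: [0.016, -3.141, 0.017]
contact_force: [-0.4, -16.2, 0.9]
opening: 0.0184
grip_force: 24.9
```

{"api": "servo_tool", "payload": {"increments": [[[1.5,-0.2,0.05,-0.1,0],[1.5,-0.2,0.05,-0.1,0]]]}}

```text
t: 3.35
tool_pos: [0.6119, 0.1222, 0.1962]
tool_rot: [-0.015, 3.141, -0.016]
contact_force: [-0.2, -14.3, 2.2]
opening: 0.0183
grip_force: 24.5
```

{"api": "servo_tool", "payload": {"increments": [[[4,0,0,0,0],[5,0,0,0,0],[5,1,0,-3,0],[6,5,0,-8,0],[8,9.5,4,-10,0]]]}}

```text
t: 3.85
tool_pos: [0.534, 0.1523, 0.2892]
tool_rot: [-0.012, 3.138, 0.0]
contact_force: [0.6, 0.7, 0.1]
opening: 0.0727
grip_force: 0.0
```

{"api": "servo_tool", "payload": {"increments": [[[8,2,3,-1,0],[8,2,3,-1,0]]]}}

```text
t: 4.05
tool_pos: [0.5118, 0.1861, 0.2991]
tool_rot: [-0.024, 3.137, 0.004]
contact_force: [0.1, -0.3, -0.3]
opening: 0.0802
grip_force: 0.0
```

```bash
python3 - <<'E'
from h import *
np.set_printoptions(precision=4,suppress=True)
o=ctrl.get_obs();print(o['t'],o['tool_pos'],o['contact_force'])
d=snap('wrist','w2');print(-d['R'].T@d['t']);s=snap('scene','s2');t=snap('top','t2')
im=np.zeros((600,800,3),np.uint8);im[:360,:480]=cv2.resize(d['img'],(480,360))
im[360:,:320]=cv2.resize(t['img'][190:330,120:307],(320,240));im[360:,330:630]=cv2.resize(s['img'][120:240,300:450],(300,240))
cv2.imwrite('pics/m2.png',im[:,:,::-1])
E
```

```text
4.05 [0.5118 0.1861 0.2991] [ 0.0561 -0.2985 -0.3291]
[0.4466 0.184  0.4231]
```

View pics/m2.png

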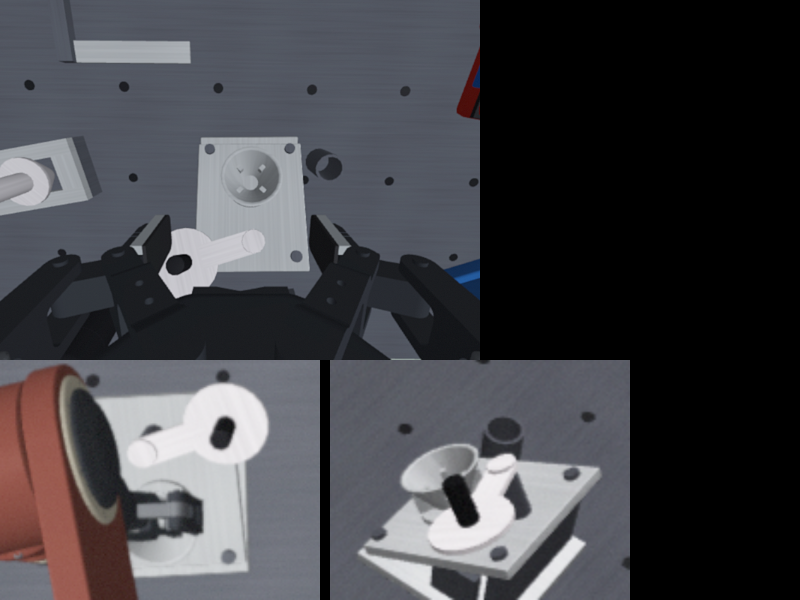

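```bash
python3 - <<'E'
from h import *
np.set_printoptions(precision=4,suppress=True)
d=load('w2');s=load('s2')
m,e=tri((d,(251/.75,177.5/.75)),(s,(354.7,174.2)));print('mouth',m,e)
p,e=tri((d,(252.5/.75,241/.75)),(s,(385.5,171.5)));print('piv',p,e)
c,e=tri((d,(188/.75,262/.75)),(s,(300+141/2,120+162/2)));print('disc',c,e)
a=0.01;X=np.array([.866*np.cos(a),.866*np.sin(a),.5]);Y=np.array([-np.sin(a),np.cos(a),0]);Z=np.cross(X,Y)
v=c-p;print('theta',np.arctan2(-v@Y,-v@X),np.hypot(v@X,v@Y),v@Z)
v=m-p;print('mouth rel piv in cup',v@X,v@Y,v@Z)
# rack plug y=-.125 handle top / rim in scene,top
print(proj(s,m),np.array(d['mount']))
g=cv2.cvtColor(load('scene0')['img'],cv2.COLOR_RGB2GRAY);mk=(g>225).astype(np.uint8)
for c_ in cv2.findContours(mk,cv2.RETR_EXTERNAL,cv2.CHAIN_APPROX_NONE)[0]:
    if cv2.contourArea(c_)>150: print(cv2.boundingRect(c_),cv2.contourArea(c_))
E
```

```text
mouth [0.5297 0.1997 0.1026] [0.0014436161072450197, 0.0014436161072451028]
piv [0.5951 0.2016 0.1551] [0.00040888480008313997, 0.00040888480008297143]
disc [0.6193 0.124  0.1618] [0.0018047863807338295, 0.0018047863807338577]
theta 1.864957619285203 0.08132254799838305 -0.005862303343907753
mouth rel piv in cup -0.08290096454486043 -0.0013144821640870487 -0.012717801322507834
[355.4134 174.0218] [[ 0.0009 -0.9663 -0.2573  0.0647]
 [ 1.      0.0009  0.0001 -0.0008]
 [ 0.0002 -0.2573  0.9663 -0.1243]
 [ 0.      0.      0.      1.    ]]
(150, 380, 45, 46) 1545.0
(587, 346, 21, 28) 166.5
(185, 323, 57, 52) 2219.5
(372, 291, 40, 35) 1047.0
(227, 273, 42, 44) 890.0
(378, 209, 49, 51) 321.0
(329, 165, 63, 23) 550.0
(354, 7, 81, 49) 1563.0
```

{"api": "servo_tool", "payload": {"increments": [[[8,-1.0,-5,1,0],[8,-1.8,-10,2,0],[8,-1.8,-15,3,0],[8,-1.8,-20,3,0],[8,-1.8,-24.6,3,0]]]}}

```text
t: 4.7
tool_pos: [0.533, -0.065, 0.2639]
tool_rot: [0.015, -3.138, -0.001]
contact_force: [1.2, -0.3, -0.7]
opening: 0.0802
grip_force: 0.0
```

{"api": "servo_tool", "payload": {"increments": [[[6,0,0,0,0],[6,0,0,0,0]]]}}

```text
t: 4.9
tool_pos: [0.5334, -0.064, 0.2647]
tool_rot: [0.011, -3.139, -0.002]
contact_force: [-0.1, 0.3, -0.1]
opening: 0.0602
grip_force: 0.0
```

```bash
python3 - <<'E'
from h import *
np.set_printoptions(precision=4,suppress=True)
o=ctrl.get_obs();print(o['t'],o['tool_pos'],o['contact_force'])
d=snap('wrist','w3');t=snap('top','t3')
print(proj(d,(.55,-.123,.136)))
cv2.imwrite('pics/w3c.png',cv2.resize(d['img'][140:400,0:350],(800,594))[:,:,::-1])
E
```

```text
4.9 [ 0.5334 -0.064   0.2647] [-0.0949  0.2737 -0.1127]
[246.9103 255.6182]
```

View pics/w3c.png

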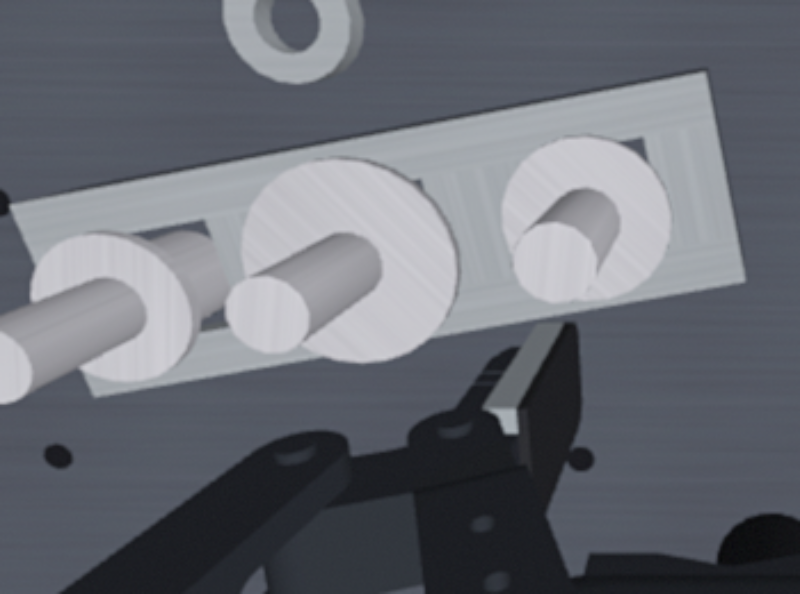

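```bash
python3 - <<'E'
from h import *
np.set_printoptions(precision=4,suppress=True)
d=load('w3')
print(onz(d,(242,254.7),.136), onz(d,(586*.4375,140+218*.4377),.076), tool((0,0,0)))
print(onz(load('scene0'),(0,0),0)*0, d['fx'])
p=onz(d,(242,254.7),.136); p[2]=.108; print(tool(p))
E
```

```text
[ 0.5493 -0.1269  0.136 ] [ 0.5485 -0.1265  0.076 ] [53.2573  6.7345 26.5964]
[-0.  0.  0.] 331.9466139699492
[-1.5187 -6.519  15.7138]
```

{"api": "servo_tool", "payload": {"increments": [[[6,-0.8,-3.5,1,0],[6,-1.5,-6.4,4,0],[6,-1.5,-6.4,8,0],[6,-1.5,-6.4,11,0],[6,-1.5,-6.4,13,0]]]}}

```text
t: 5.5
tool_pos: [0.5482, -0.1241, 0.1326]
tool_rot: [0.02, -3.138, -0.003]
contact_force: [0.3, -0.4, 0.7]
opening: 0.0601
grip_force: 0.0
```

{"api": "servo_tool", "payload": {"increments": [[[6,0,0,1.5,0],[6,0,0,2.6,0],[6,0,0,2.6,0]]]}}

```text
t: 5.8
tool_pos: [0.5488, -0.1251, 0.1086]
tool_rot: [0.018, -3.139, -0.001]
contact_force: [0.0, 0.6, -0.1]
opening: 0.0599
grip_force: 0.0
```

{"api": "servo_tool", "payload": {"increments": [[[4.5,0,-0.15,0,0],[3.5,0,-0.15,0,0],[2.5,0,-0.15,0,0],[2.5,0,-0.15,0,0],[2.5,0,-0.15,-0.5,0]]], "newtons": 35}}

```text
t: 6.3
tool_pos: [0.5486, -0.1275, 0.1143]
tool_rot: [0.017, -3.14, -0.0]
contact_force: [-1.0, -0.2, -4.1]
opening: 0.0294
grip_force: 34.7
```

{"api": "servo_tool", "payload": {"increments": [[[2.5,0,0,-1,0],[2.5,0,0,-3,0],[2.5,0,0,-6,0],[2.5,0,0,-9,0],[2.5,0,0,-9,0]]]}}

```text
t: 6.8
tool_pos: [0.5518, -0.1287, 0.2104]
tool_rot: [-0.016, 3.133, -0.006]
contact_force: [0.8, -1.4, -3.7]
opening: 0.0295
grip_force: 35.0
```

{"api": "servo_tool", "payload": {"increments": [[[2.5,1,0.5,-1.5,0],[2.5,2.5,3,-4,0],[2.5,3.6,7,-5,0],[2.5,3.6,11.5,-5,0],[2.5,3.6,16,-5,0]]]}}

```text
t: 7.3
tool_pos: [0.5106, 0.0331, 0.2535]
tool_rot: [0.014, -3.14, 0.0]
contact_force: [1.3, -0.6, -5.6]
opening: 0.0295
grip_force: 35.9
```

{"api": "servo_tool", "payload": {"increments": [[[2.5,0,4.5,0,0],[2.5,0,9,0,0],[2.5,0,13,0,0],[2.5,0,16,0,0],[2.5,0,16.8,0,0]]]}}

```text
t: 7.8
tool_pos: [0.5085, 0.2025, 0.2524]
tool_rot: [0.022, -3.138, 0.0]
contact_force: [-0.6, -0.9, -4.5]
opening: 0.0289
grip_force: 36.1
```

{"api": "servo_tool", "payload": {"increments": [[[2.5,0,0,0,0],[2.5,0,0,0,0]]]}}

```text
t: 8.0
tool_pos: [0.5095, 0.1991, 0.2536]
tool_rot: [0.016, -3.14, 0.002]
contact_force: [-0.4, 0.3, -4.3]
opening: 0.0292
grip_force: 36.1
```

{"api": "servo_tool", "payload": {"increments": [[[2.5,-0.3,0.15,2,0],[2.5,-0.65,0.15,4,0],[2.5,-0.65,0.15,6,0],[2.5,-0.65,0.15,6.8,0],[2.5,-0.65,0.15,6.8,0]]]}}

```text
t: 8.5
tool_pos: [0.5155, 0.2002, 0.1851]
tool_rot: [0.014, -3.138, 0.002]
contact_force: [-0.2, -0.7, -4.6]
opening: 0.0288
grip_force: 36.1
```

```bash
python3 - <<'E'
from h import *
np.set_printoptions(precision=4,suppress=True)
o=ctrl.get_obs();print(o['t'],o['tool_pos'],o['contact_force'])
d=snap('wrist','w4');s=snap('scene','s4')
im=np.zeros((600,800,3),np.uint8);im[:360,:480]=cv2.resize(d['img'],(480,360))
im[240:,300:]=0
im=np.hstack([cv2.resize(d['img'][150:420,200:440],(400,450)),cv2.resize(s['img'][90:255,290:437],(400,450))])
cv2.imwrite('pics/m4.png',im[:,:,::-1])
E
```

```text
8.5 [0.5155 0.2002 0.1851] [-0.2439 -0.6661 -4.5959]
```

View pics/m4.png

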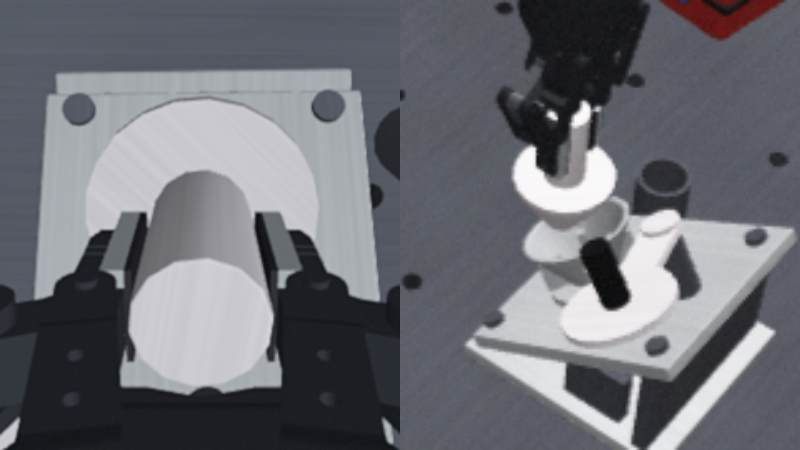

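{"api": "servo_tool", "payload": {"increments": [[[2.5,0,0,0.6,0],[2.5,0,0,1.2,0],[2.5,0,0,1.5,0],[2.5,0,0,1.7,0],[2.5,0,0,1.8,0]]], "newtons": 22}}

```text
t: 9.1
tool_pos: [0.5162, 0.2016, 0.1687]
tool_rot: [0.017, -3.141, 0.0]
contact_force: [-1.0, 0.0, -4.6]
opening: 0.0297
grip_force: 36.1
```

{"api": "servo_tool", "payload": {"increments": [[[2.5,0,0,0.1,0],[2.5,0,0,0.2,0],[2.5,0,0,0.3,0]]]}}

```text
t: 9.4
tool_pos: [0.5165, 0.2016, 0.1661]
tool_rot: [-0.017, 3.141, 0.0]
contact_force: [0.5, -0.2, -4.1]
opening: 0.0289
grip_force: 36.1
```

{"api": "servo_tool", "payload": {"increments": [[[2.5,0,0,0.15,0],[2.5,0,0,0.3,0],[2.5,0,0,0.45,0],[2.5,0,0,0.45,0]]], "newtons": 20}}

```text
t: 9.8
tool_pos: [0.5167, 0.2016, 0.1618]
tool_rot: [-0.016, 3.141, 0.0]
contact_force: [0.2, 0.3, -3.3]
opening: 0.029
grip_force: 36.4
```

{"api": "servo_tool", "payload": {"increments": [[[2.5,0,-0.1,0.15,0],[2.5,0,-0.1,0.3,0],[2.5,0,-0.1,0.3,0]]]}}

```text
t: 10.1
tool_pos: [0.5179, 0.2009, 0.1606]
tool_rot: [-0.016, 3.138, 0.002]
contact_force: [0.3, 0.5, 4.7]
opening: 0.0291
grip_force: 37.0
```

{"api": "servo_tool", "payload": {"increments": [[[2.5,0.36,0,-0.04,0],[2.5,0.71,0,-0.07,0],[2.5,1.07,0,-0.08,0],[2.5,1.43,0,-0.08,0],[2.5,1.43,0,-0.08,0]]]}}

```text
t: 10.6
tool_pos: [0.5038, 0.2009, 0.1613]
tool_rot: [-0.017, 3.136, 0.003]
contact_force: [4.5, 1.2, 5.2]
opening: 0.029
grip_force: 37.0
```

{"api": "servo_tool", "payload": {"increments": [[[2.5,0.36,0,0.02,0],[2.5,0.71,0,0.05,0],[2.5,1.06,0,0.1,0],[2.5,1.41,0,0.16,0],[2.5,1.41,0,0.16,0]]]}}

```text
t: 11.1
tool_pos: [0.4891, 0.2008, 0.1594]
tool_rot: [-0.017, 3.138, 0.002]
contact_force: [2.8, 2.3, 6.0]
opening: 0.0287
grip_force: 37.9
```

```bash
python3 - <<'E'
from h import *
d=snap('wrist','w5');s=snap('scene','s5')
im=np.hstack([cv2.resize(d['img'][150:420,200:440],(400,450)),cv2.resize(s['img'][90:255,290:437],(400,450))])
cv2.imwrite('pics/m5.png',im[:,:,::-1])
E
```

```text
(no output)
```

View pics/m5.png

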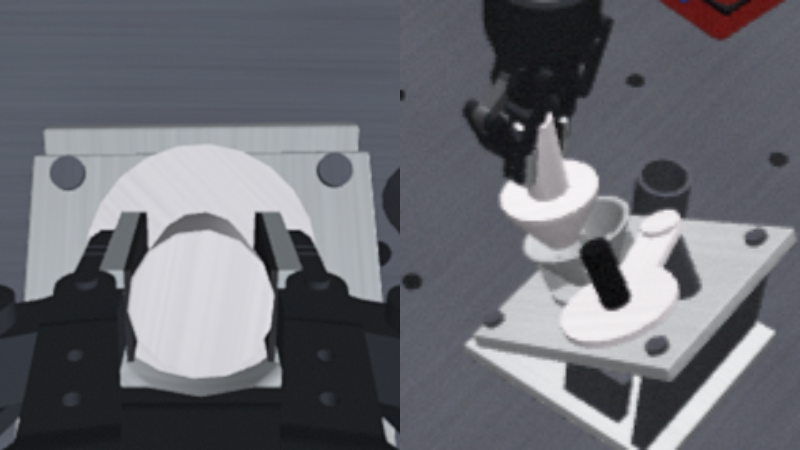

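{"api": "servo_tool", "payload": {"increments": [[[2.5,0,0,0.15,0],[2.5,0,0,0.3,0],[2.5,0,0,0.45,0],[2.5,0,0,0.6,0],[2.5,0,0,0.6,0]]]}}

```text
t: 11.7
tool_pos: [0.4917, 0.2009, 0.1574]
tool_rot: [-0.017, 3.132, 0.002]
contact_force: [1.9, -0.5, 17.2]
opening: 0.0293
grip_force: 39.0
```

{"api": "servo_tool", "payload": {"increments": [[[2.9,0,0,-0.2,0],[2.9,0,0,-0.3,0]]], "newtons": 20}}

```text
t: 11.9
tool_pos: [0.4902, 0.2007, 0.1574]
tool_rot: [-0.016, 3.135, 0.002]
contact_force: [4.0, 2.0, 4.4]
opening: 0.0291
grip_force: 37.8
```

{"api": "servo_tool", "payload": {"increments": [[[2.98,0,0,0,0]]], "newtons": 20}}

```text
t: 12.0
tool_pos: [0.4883, 0.2004, 0.1558]
tool_rot: [-0.017, 3.141, 0.001]
contact_force: [-0.2, 0.6, 2.3]
opening: 0.0299
grip_force: 5.9
```

{"api": "servo_tool", "payload": {"increments": [[[2.98,0,0,0.15,0],[2.98,-0.1,0,0.35,0],[2.98,-0.2,0,0.5,0]]]}}

```text
t: 12.3
tool_pos: [0.4892, 0.1999, 0.1484]
tool_rot: [0.016, -3.139, 0.001]
contact_force: [-0.2, 0.0, 1.9]
opening: 0.0302
grip_force: 5.7
```

{"api": "servo_tool", "payload": {"increments": [[[2.6,0,0,0,0],[2.6,-0.2,0,0.11,0],[2.6,-0.5,0,0.28,0],[2.6,-0.8,0,0.44,0],[2.6,-0.8,0,0.44,0]]], "newtons": 20}}

```text
t: 12.8
tool_pos: [0.4978, 0.2002, 0.1442]
tool_rot: [0.016, -3.14, 0.001]
contact_force: [1.3, -0.2, -4.0]
opening: 0.0295
grip_force: 20.1
```

{"api": "servo_tool", "payload": {"increments": [[[2.6,-0.25,0,0.15,0],[2.6,-0.5,0,0.3,0],[2.6,-0.75,0,0.45,0],[2.6,-0.75,0,0.45,0]]]}}

```text
t: 13.2
tool_pos: [0.5054, 0.2008, 0.1406]
tool_rot: [0.017, -3.141, -0.001]
contact_force: [-1.5, 1.7, -2.3]
opening: 0.0297
grip_force: 20.2
```

```bash
python3 - <<'E'
from h import *
np.set_printoptions(precision=4,suppress=True)
o=ctrl.get_obs();print(o['t'],o['tool_pos'],o['contact_force'])
d=snap('wrist','w6');s=snap('scene','s6')
im=np.hstack([cv2.resize(d['img'][150:420,200:440],(400,450)),cv2.resize(s['img'][90:255,290:437],(400,450))])
cv2.imwrite('pics/m6.png',im[:,:,::-1])
E
```

```text
13.2 [0.5054 0.2008 0.1406] [-1.4514  1.699  -2.3153]
```

View pics/m6.png

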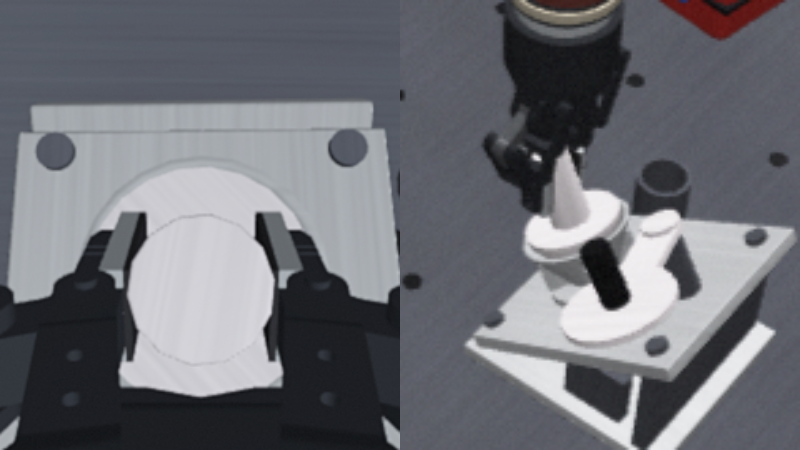

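{"api": "servo_tool", "payload": {"increments": [[[2.6,-0.08,0,0.1,0],[2.6,-0.15,0,0.2,0],[2.6,-0.2,0,0.3,0],[2.6,-0.2,0,0.3,0]]]}}

```text
t: 13.7
tool_pos: [0.5056, 0.2011, 0.1401]
tool_rot: [0.017, -3.136, -0.001]
contact_force: [-16.4, 0.6, 13.7]
opening: 0.0293
grip_force: 21.7
```

{"api": "servo_tool", "payload": {"increments": [[[2.6,0.1,0,-0.15,0],[2.6,0.16,0,-0.25,0],[3.0,0.16,0,-0.25,0],[3.1,0.16,0,-0.25,0]]]}}

```text
t: 14.1
tool_pos: [0.5067, 0.2001, 0.1409]
tool_rot: [-0.016, 3.139, -0.002]
contact_force: [-0.1, -0.6, 0.6]
opening: 0.031
grip_force: 0.0
```

{"api": "servo_tool", "payload": {"increments": [[[3.4,0,0,0,0],[3.4,0,0,0,0]]]}}

```text
t: 14.3
tool_pos: [0.5066, 0.2002, 0.1408]
tool_rot: [-0.016, 3.14, -0.001]
contact_force: [-0.5, 0.8, 0.1]
opening: 0.0339
grip_force: 0.0
```

```bash
python3 - <<'E'
from h import *
np.set_printoptions(precision=4,suppress=True)
o=ctrl.get_obs();print(o['t'],o['tool_pos'],o['contact_force'])
d=snap('wrist','w7');s=snap('scene','s7')
im=np.hstack([cv2.resize(d['img'][150:420,200:440],(400,450)),cv2.resize(s['img'][150:232,325:398],(400,450),interpolation=cv2.INTER_CUBIC)])
cv2.imwrite('pics/m7.png',im[:,:,::-1])
E
```

```text
14.3 [0.5066 0.2002 0.1408] [-0.5174  0.8026  0.1288]
```

View pics/m7.png

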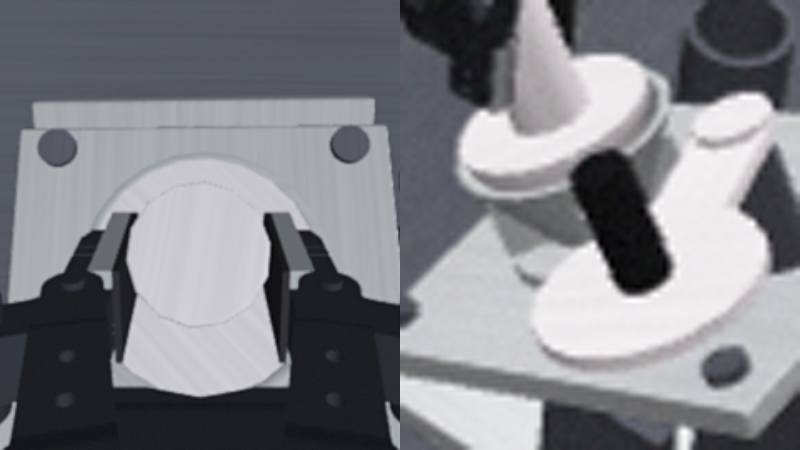

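{"api": "servo_tool", "payload": {"increments": [[[2.8,0,0,0,0],[2.5,0,0,0,0],[2.5,0,0,0,0],[2.5,0,0,0,0]]], "newtons": 40}}

```text
t: 14.8
tool_pos: [0.5063, 0.2006, 0.1407]
tool_rot: [-0.017, 3.141, 0.001]
contact_force: [0.6, 0.8, 0.5]
opening: 0.0294
grip_force: 39.3
```

{"api": "servo_tool", "payload": {"increments": [[[2.5,0.07,0,-0.13,0],[2.5,0.15,0,-0.26,0],[2.5,0.22,0,-0.4,0],[2.5,0.3,0,-0.53,0],[2.5,0.3,0,-0.53,0]]]}}

```text
t: 15.3
tool_pos: [0.502, 0.2002, 0.1449]
tool_rot: [0.017, -3.14, 0.001]
contact_force: [0.1, -0.0, -4.2]
opening: 0.0289
grip_force: 39.5
```

{"api": "servo_tool", "payload": {"increments": [[[2.5,-0.01,0.27,0,5],[2.5,-0.05,0.54,0,10],[2.5,-0.1,0.8,0,15],[2.5,-0.2,1.11,0,21],[2.5,-0.2,1.11,0,21]]]}}

```text
t: 15.8
tool_pos: [0.5038, 0.2102, 0.1454]
tool_rot: [-0.558, -3.089, 0.008]
contact_force: [-3.1, -5.1, 0.6]
opening: 0.0291
grip_force: 39.8
```

```bash
python3 - <<'E'
from h import *
np.set_printoptions(precision=3,suppress=True)
d=snap('wrist','w8')
for tag in('w7','w8'):
    im=load(tag)['img'];hsv=cv2.cvtColor(im,cv2.COLOR_RGB2HSV)
    m=((im.min(2)>203)).astype(np.uint8); m[:, :270]=0;m[:,372:]=0
    g=cv2.GaussianBlur(cv2.cvtColor(im,cv2.COLOR_RGB2GRAY),(3,3),0)
    c=cv2.HoughCircles(g[150:420,200:440],cv2.HOUGH_GRADIENT,1,20,param1=60,param2=12,minRadius=36,maxRadius=48)
    print(tag,None if c is None else c[0][:4])
a,b=[cv2.cvtColor(load(t)['img'],cv2.COLOR_RGB2GRAY)[230:385,282:362].astype(np.float32) for t in('w7','w8')]
print(cv2.phaseCorrelate(a,b,cv2.createHanningWindow((80,155),cv2.CV_32F)),ctrl.get_obs()['contact_force'],ctrl.get_obs()['t'])
E
```

```text
w7 [[118.5 151.5  43. ]
 [ 97.5 147.5  44.1]
 [139.5 149.5  46.3]
 [121.5 197.5  40.6]]
w8 [[119.5 154.5  43. ]
 [121.5 194.5  43. ]
 [138.5 140.5  39.4]]
((0.7601525082233849, 0.9186226928707839), 0.5878459811210632) [-3.063 -5.721  0.253] 15.85
```

{"api": "servo_tool", "payload": {"increments": [[[2.5,0,0,0,0],[2.5,-0.01,-0.27,0,-5],[2.5,-0.05,-0.54,0,-10],[2.5,-0.1,-0.8,0,-15],[2.5,-0.2,-1.11,0,-21]]]}}

```text
t: 16.35
tool_pos: [0.5022, 0.2002, 0.145]
tool_rot: [0.023, -3.14, 0.001]
contact_force: [1.0, -0.3, -4.7]
opening: 0.0289
grip_force: 39.6
```

{"api": "servo_tool", "payload": {"increments": [[[2.5,0,0,0,0],[2.5,-0.1,0,0.17,0],[2.5,-0.17,0,0.3,0],[2.5,-0.22,0,0.39,0],[2.5,-0.22,0,0.39,0]]]}}

```text
t: 16.85
tool_pos: [0.5051, 0.2005, 0.1417]
tool_rot: [-0.016, 3.141, 0.0]
contact_force: [-0.2, -0.2, -4.8]
opening: 0.0291
grip_force: 39.7
```

{"api": "servo_tool", "payload": {"increments": [[[2.5,-0.03,0,0.05,0],[2.5,-0.06,0,0.1,0],[2.5,-0.08,0,0.14,0],[2.5,-0.08,0,0.14,0]]]}}

```text
t: 17.25
tool_pos: [0.5062, 0.2006, 0.1409]
tool_rot: [-0.016, 3.141, 0.001]
contact_force: [-0.6, 0.6, -0.7]
opening: 0.0291
grip_force: 39.9
```

{"api": "servo_tool", "payload": {"increments": [[[2.97,0,0,0,0],[3.0,0,0,0,0],[3.2,0,0,0,0],[4,0,0,0,0],[5,0,0,0,0]]]}}

```text
t: 17.75
tool_pos: [0.506, 0.2005, 0.1405]
tool_rot: [-0.017, 3.141, 0.0]
contact_force: [0.6, -0.8, -0.1]
opening: 0.0498
grip_force: 0.0
```

{"api": "servo_tool", "payload": {"increments": [[[5.5,0,0,0,0],[5.5,0,0,-1.5,0],[5.5,0,0,-4,0],[5.5,0,0,-8,0],[5.5,0,0,-12,0]]]}}

```text
t: 18.25
tool_pos: [0.5054, 0.2003, 0.2622]
tool_rot: [0.016, -3.141, 0.0]
contact_force: [0.3, -0.0, 0.4]
opening: 0.0546
grip_force: 0.0
```

{"api": "servo_tool", "payload": {"increments": [[[5.5,1,0,-1,0],[5.5,1,0,-1,0],[5.5,1,0,-1,0]]]}}

```text
t: 18.55
tool_pos: [0.4953, 0.2003, 0.2696]
tool_rot: [0.017, -3.141, 0.0]
contact_force: [0.1, -0.3, -0.7]
opening: 0.055
grip_force: 0.0
```

```bash
python3 - <<'E'
from h import *
np.set_printoptions(precision=4,suppress=True)
o=ctrl.get_obs();print(o['t'],o['tool_pos'],o['contact_force'])
d=snap('wrist','w9');s=snap('scene','s9')
O=np.array([.5477,.2003,.0695]);Z=np.array([-.5,-.005,.866])
a=s['img'][150:232,325:398].astype(int);b=load('s7')['img'][150:232,325:398].astype(int)
D=(abs(a-b).max(2)>40);print('scene diff px',D.sum(),np.argwhere(D).mean(0) if D.any() else '')
print('pred handle top w9',proj(d,O+.106*Z),'rim',proj(d,O+.046*Z))
g=cv2.GaussianBlur(cv2.cvtColor(d['img'],cv2.COLOR_RGB2GRAY),(3,3),0)
for r in((18,30),(38,70)):
    c=cv2.HoughCircles(g,cv2.HOUGH_GRADIENT,1,15,param1=60,param2=14,minRadius=r[0],maxRadius=r[1]);print(None if c is None else c[0][:5])
E
```

```text
18.55 [0.4953 0.2003 0.2696] [ 0.1376 -0.2895 -0.7362]
scene diff px 325 [ 7.6585 14.2985]
pred handle top w9 [320.5062 242.0122] rim [320.3957 258.8093]
[[139.5 407.5  28.3]
 [433.5 247.5  19. ]
 [420.5 233.5  18.8]
 [319.5 237.5  20.2]
 [320.5 359.5  19. ]]
[[321.5 258.5  39.9]
 [337.5 247.5  58.2]
 [150.5 379.5  53.3]
 [311.5 233.5  63.7]
 [108.5 402.5  48.5]]
```

```bash
python3 - <<'E'
from h import *
np.set_printoptions(precision=2,suppress=True)
s=load('s9');O=np.array([.5477,.2003,.0695])
g=cv2.cvtColor(s['img'],cv2.COLOR_RGB2GRAY)
for tl in(25,28,30,32,35):
    t=np.radians(tl);Z=np.array([-np.sin(t),-.005,np.cos(t)]);H=O+.061*np.array([-.5,-.005,.866])
    print(tl,proj(s,H),proj(s,H+.045*Z))
for v in range(136,176,3):
    u=np.where(g[v,325:375]>120)[0]+325; print(v,u.min() if len(u) else '',u.max() if len(u) else '',u.mean() if len(u) else '')
D=(abs(s['img'].astype(int)-load('s7')['img'])[165:232,325:420].max(2)>40);print(D.sum())
E
```

```text
25 [350.99 164.06] [344.08 144.67]
28 [350.99 164.06] [343.19 144.55]
30 [350.99 164.06] [342.6  144.51]
32 [350.99 164.06] [342.03 144.48]
35 [350.99 164.06] [341.2 144.5]
136   
139   
142 338 348 343.0
145 334 349 341.5
148 334 351 342.5
151 336 352 344.0
154 338 353 345.5
157 339 355 347.0
160 340 367 353.5
163 342 372 357.0
166 343 373 358.0
169 339 374 355.6764705882353
172 337 374 355.5
175 335 374 353.60526315789474
51
```

```bash
python3 - <<'E'
from h import *
np.set_printoptions(precision=2,suppress=True)
s=load('s9');d=load('w9')
def axis(mask):
    p=np.argwhere(mask)[:,::-1].astype(np.float32);return cv2.fitLine(p,cv2.DIST_L2,0,.01,.01).ravel(),len(p)
g=cv2.cvtColor(s['img'],cv2.COLOR_RGB2GRAY)
m=np.zeros_like(g);m[172:207,350:385]=(g[172:207,350:385]<50)
l,n=axis(m);print('post px dx/dy',l[0]/l[1],l[2:],n)
h=np.zeros_like(g);h[146:158,330:360]=g[146:158,330:360]>120
# edge-based centreline of handle
c=[np.where(h[v])[0].mean() for v in range(148,158)];print('handle dx/dy',np.polyfit(range(148,158),c,1)[0])
for yaw in(-1,1,3):
  for tl in(27,30,33):
    t=np.radians(tl);y=np.radians(yaw);Z=np.array([-np.sin(t)*np.cos(y),-np.sin(t)*np.sin(y),np.cos(t)])
    f=lambda P:(lambda a:a[0]/a[1])(proj(s,P+.02*Z)-proj(s,P-.02*Z))
    print(yaw,tl,'post',round(f(np.array([.612,.123,.18])),3),'handle',round(f(np.array([.509,.2,.138])),3))
cv2.imwrite('pics/x.png',d['img'])
# wrist: handle & rim intensities along the centre column
gw=cv2.cvtColor(d['img'],cv2.COLOR_RGB2GRAY);print(gw[195:330:3,320])
E
```

```text
post px dx/dy 0.41598266 [364.72 189.67] 262
handle dx/dy 0.48181818181818015
-1 27 post 0.364 handle 0.373
-1 30 post 0.408 handle 0.415
-1 33 post 0.452 handle 0.456
1 27 post 0.38 handle 0.389
1 30 post 0.426 handle 0.432
1 33 post 0.472 handle 0.476
3 27 post 0.396 handle 0.404
3 30 post 0.445 handle 0.45
3 33 post 0.493 handle 0.496
[ 87  84 145 167 167 157 169 168 182 200 201 203 203 204 204 203 204 203
 203 202 203 150 128 129 129 128 183 199 200 202 200 196 199 195 161 147
 176 172 172 171 171 171 171 172 172]
```

```bash
python3 - <<'E'
from h import *
np.set_printoptions(precision=1,suppress=True)
d=load('w9');O=np.array([.5477,.2003,.0695])
gw=cv2.cvtColor(d['img'],cv2.COLOR_RGB2GRAY).astype(int)
print('rows195-305',gw[195:305,320])
X0=np.array([.866,0,.5]);Z0=np.array([-.5,0,.866]);C=O+.04*Z0
for tl in(28,30,32,34,36):
    t=np.radians(tl);X=np.array([np.cos(t),0,np.sin(t)]);Z=np.array([-np.sin(t),0,np.cos(t)])
    f=lambda s,r:proj(d,C+(s-.040)*Z+r*X)[1]
    print(tl,'top+x %.1f base+x %.1f rim+x %.1f rimlow+x %.1f rim-x %.1f'%(f(.106,.015),f(.046,.015),f(.046,.036),f(.040,.036),f(.046,-.036)))
print('lip +x in/out, -x in/out',[round(proj(d,O+.0377*Z0+r*X0)[1],1) for r in(.035,.042,-.035,-.042)])
E
```

```text
rows195-305 [ 87  88  86  84  87 106 145 166 169 167 167 168 167 168 168 157 156 168
 169 169 169 168 162 159 182 199 200 200 200 201 201 201 202 203 203 204
 203 204 204 204 203 203 204 204 203 203 203 204 204 204 204 203 203 203
 203 203 202 202 203 202 203 205 191 150 127 127 128 129 129 129 129 129
 129 128 128 128 125 145 183 199 198 199 200 200 200 198 200 202 203 203
 200 199 196 196 197 199 199 198 196 195 198 195 161 107 125 147 157 169
 176 176]
28 top+x 265.6 base+x 275.7 rim+x 299.6 rimlow+x 299.9 rim-x 220.7
30 top+x 262.3 base+x 275.3 rim+x 299.2 rimlow+x 299.8 rim-x 220.8
32 top+x 259.0 base+x 275.0 rim+x 298.9 rimlow+x 299.7 rim-x 221.1
34 top+x 255.7 base+x 274.7 rim+x 298.4 rimlow+x 299.5 rim-x 221.3
36 top+x 252.4 base+x 274.3 rim+x 297.9 rimlow+x 299.2 rim-x 221.7
lip +x in/out, -x in/out [np.float64(298.9), np.float64(306.9), np.float64(224.6), np.float64(217.6)]
```

```bash
python3 - <<'E'
from h import *
np.set_printoptions(precision=1,suppress=True,linewidth=150)
w=load('w2');d=load('w9')
g2=cv2.cvtColor(w['img'],cv2.COLOR_RGB2GRAY).astype(int);g9=cv2.cvtColor(d['img'],cv2.COLOR_RGB2GRAY).astype(int)
O=np.array([.5477,.2003,.0695]);X0=np.array([.866,0,.5]);Z0=np.array([-.5,0,.866])
print('w2 rows185-290',g2[185:290,335]);print('w9 205-225',g9[205:225,320],'295-320',g9[295:320,320])
print('w2 pred lip +out,+in,-in,-out',[proj(w,O+.0377*Z0+r*X0).round(1) for r in(.042,.035,-.035,-.042)])
print('w2 row237 cols 285-385',g2[237,285:385])
print('w9 row258 cols 268-373',g9[258,265:376])
print('pred y lip w2',[proj(w,O+.0377*Z0+np.array([0,r,0])).round(1) for r in(.042,.035,-.035,-.042)])
E
```

```text
w2 rows185-290 [169 167 167 167 167 167 158 158 166 164 158 160 167 169 162 150 145 146 146 146 146 146 145 146 145 146 146 145 145 145 146 145 145 144 145 145 145
 144 144 144 144 144 144 143 142 141 140 138 144 162 172 171 171 171 171 170 170 170 170 170 170 170 170 170 170 171 172 163 131 102 102 105 104 104
 106 106 108 108 107 106 108 108 106 107 115 137 152 165 175 170 141 148 171 171 170 171 170 170 170 170 169 170 170 170 170]
w9 205-225 [167 168 167 168 168 157 156 168 169 169 169 168 162 159 182 199 200 200 200 201] 295-320 [198 195 161 107 125 147 157 169 176 176 172 172 171 173 172 171 172 171 172 171 171 172 172 171 171]
w2 pred lip +out,+in,-in,-out [array([334.2, 276.6]), array([334.2, 269.4]), array([334.3, 201.8]), array([334.3, 195.5])]
w2 row237 cols 285-385 [169 169 171 172 173 173 172 169 168 161 152 160 167 168 164 160 160 160 160 162 164 164 164 163 163 162 162 161 163 164 166 166 166 167 166 165 165
 167 169 169 167 165 164 166 165 165 164 165 168 170 171 169 166 165 166 161 142 116 101 101  99  98  97  98  99 100  99  99  99  99  98  97  97  97
  96  97  97  99  99  99  98  97  96  98  99  98 114 138 153 166 175 173 167 167 167 167 166 168 171 173]
w9 row258 cols 268-373 [175 174 174 174 173 172 171 173 174 174 177 175 164 156 165 173 183 194 194 194 195 196 196 196 197 196 196 198 201 203 202 200 198 199 199 200 199
 199 200 187 140 101 103 107 107 108 109 110 111 112 114 118 125 139 150 150 143 135 136 136 139 142 145 147 150 153 158 161 163 165 164 164 168 185
 199 199 198 197 197 198 198 198 197 197 197 196 196 198 199 200 199 197 197 197 197 191 166 145 158 172 177 175 171 170 171 170 171 170 170 173 175]
pred y lip w2 [array([376.3, 235.3]), array([369.3, 235.2]), array([299.2, 234.2]), array([292.2, 234.1])]
```

```bash
python3 - <<'E'
from h import *
np.set_printoptions(precision=2,suppress=True,linewidth=170)
s=load('s9');g=cv2.cvtColor(s['img'],cv2.COLOR_RGB2GRAY).astype(float)
print(g[140:162:1,328:362].astype(int))
def edges(rows,u0,u1,inv=False):
    out=[]
    for v in rows:
        r=g[v,u0:u1]; r=255-r if inv else r
        k=int(np.argmax(r*0+1)) ; dg=np.diff(r); l=dg.argmax(); q=dg.argmin()
        sub=lambda i,a:(i+.5+( (a[i+1]-a[i-1])/(2*(2*a[i]-a[i-1]-a[i+1])) if 0<i<len(a)-1 and (2*a[i]-a[i-1]-a[i+1])!=0 else 0))
        out.append((v,u0+sub(l,dg),u0+sub(q,-dg)))
    return np.array(out)
e=edges(range(148,158),328,360);p=edges(range(182,198),350,382,True)
for n,a in(('handle',e),('post',p)):
    print(n,'L %.3f R %.3f mid %.3f'%(np.polyfit(a[:,0],a[:,1],1)[0],np.polyfit(a[:,0],a[:,2],1)[0],np.polyfit(a[:,0],(a[:,1]+a[:,2])/2,1)[0]))
E
```

```text
[[ 95  89  93  91  92  98  96  94  94  95  92  90  93 111 124 144 189 182 156 144  95  92  98  93  97  94  92  93  88  91  95  98  95  98]
 [ 94  93  96  92  93  99  98  91  96  96  97 106 142 207 240 239 241 241 240 230 142  94  97  92  96  93  93  92  93  91  95  95  95  96]
 [ 92  90  91  96  94  94  95  93  97 109 143 207 237 236 236 236 238 238 238 235 212 102  94  90  94  91  94  93  97  95  94 100  96  95]
 [ 94  92  96  97  95  96  95  99 129 208 238 238 238 239 238 239 238 238 237 231 196 142  95  91  98  92  94  93  96  97  98  96  96  95]
 [ 94  95  96  93  94  96 100 130 206 238 239 240 240 238 240 239 239 238 232 216 201 150  92  92  93  91  97  96  96  97  94  97  94  96]
 [ 98  96  94  93  91  94 129 207 237 238 237 238 237 239 239 239 239 232 211 198 206 192 116  92  95  92  96  96  96  96  96  96  95  91]
 [ 94  96  95  97  95 111 184 237 239 238 237 239 239 239 237 234 214 182 187 195 203 196 149  96  94  91  95  97  94  96  95  91  94  88]
 [ 94  94  93  93  93 134 220 238 238 239 238 238 237 232 217 205 175 183 187 191 199 205 190 103  98  96  97  93  94  94  91  
[... 1322 characters left out ...]
56 160 168 167 169 170 169 174 182 186 193 200 194 146  95  93  93  96  98  89]
 [ 94  91  88  95  90  88  88  91  90  89 100 119 132 145 148 157 165 168 169 168 170 172 179 183 191 199 206 190  99  94  89  94  95  89]
 [ 93  91  90  91  86  93  91  94  90  92  92 107 130 139 142 154 162 164 166 167 167 169 175 181 187 193 198 193 148 103 106 113 119 117]
 [ 89  91  92  86  89  90  92  91  91  91  93 100 122 137 145 151 156 165 165 164 166 165 172 178 184 190 198 202 205 178 193 221 235 233]
 [ 92  89  91  90  94  91  94  93  90  89  93  92 111 129 142 148 155 160 166 165 164 164 165 170 179 189 195 200 212 228 235 234 234 236]]
handle L 0.410 R 0.431 mid 0.420
post L 0.453 R 0.100 mid 0.277
```

```bash
python3 -c "
from station import ctrl
print(ctrl.finish_job())"
```

```text
the job is handed in; nothing more can be done
None
```

The job is handed in. I swung the guard open until it pushed back as if at its stop (measured about 1.87 rad; the stop is 1.9). The matching plug was set home, eased up about 6 mm, rocked about 10 degrees, settled home again and released. Final images put its axis within about 1.5 degrees of the cup's 30-degree lean and its position within about 1–2 mm of home. The arm is clear, 18.6 s was used of the 51 s allowed, and I didn't check the bystanders again at the end.

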